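# Lay up the solvent filter

### The job

Lay up the solvent filter on its round steel base plate: first put the perforated steel support disc flat in the middle of the plate, then put the solid white frit disc flat on top of it, so that both layers sit centred on the plate. Set each disc down gently rather than dropping it; the white seal ring and the plain steel cover with the knob are not needed.

Things in the scene. Friction and masses are not known exactly. Their poses are not given: they have to be found in the camera images.
- base_top (a point): Centre of the flat top face of the filter's base plate: a round steel plate, 100 mm in diameter and 18 mm high, fixed to the bench, with a thin dark circle 62 mm across and a dark centre dot marked on its top and a short brass outlet nipple on its rim. No lip or recess. Bottles 0.2 m tall stand to its right, beyond y = -0.42. This point is 18 mm above the bench; z points up.
- support_center (a point): Centre (half-way up) of the support disc: a loose flat steel disc, 58 mm in diameter and 12 mm thick, about 0.2 kg, both faces dotted all over with small dark holes. It starts flat on the bench (this point 6 mm above it); its z axis is the disc's axis. It is round and the same either way up, so yaw does not matter.
- frit_center (a point): Centre (half-way up) of the frit: a loose solid white ceramic disc without a hole, 46 mm in diameter and 10 mm thick, about 35 g. It starts flat on the bench (this point 5 mm above it); its z axis is the disc's axis; yaw does not matter. Not the white seal ring (50 mm across, 30 mm hole). The ring, a plain steel cover (74 mm, small knob) and the two discs lie in four shuffled places left and right of the plate, 0.12 m or more apart.
There are look-alikes about, which are no part of the job. Leave any orange look-alike of the part that bears frit_center alone. What is shaped like the part that bears support_center but blue is not meant.

How it is judged:
On the way, in this order (a step that is already met when the one before it is completed fails the run):
1. the perforated support disc lies flat and centred on the base plate, released (horizontal distance between support_center and base_top below 0.015 m and z of support_center in the frame of base_top between 0.003 and 0.009 m and contact force between support and the fingers below 0.05 N and linear speed of support below 0.02 m/s and angle between support_center's own z axis and vertical below 0.15 rad), for 0.2 s.
2. the white frit lies flat and centred on the support disc, released (all of step 1 and horizontal distance between frit_center and base_top below 0.015 m and z of frit_center in the frame of base_top between 0.013 and 0.021 m and horizontal distance between frit_center and support_center below 0.015 m and contact force between frit and the fingers below 0.05 N and linear speed of frit below 0.02 m/s and angle between frit_center's own z axis and vertical below 0.15 rad), for 0.2 s.
At the end, for the whole second after the job is handed in: The support disc lies flat (within about 8 degrees) on the base plate, its centre within 15 mm of the plate's centre; the frit lies flat directly on the support disc, its centre within 15 mm of the plate's centre and of the support disc's; both released and at rest (all of step 2); the robot touches nothing.
It fails at once if the support disc is dropped (let fall by more than about 18 mm) or flung (contact force between support and the fingers below 0.01 N and linear speed of support above 0.6 m/s).
It fails at once if the frit is dropped (let fall by more than about 18 mm) or flung (contact force between frit and the fingers below 0.01 N and linear speed of frit above 0.6 m/s).
It also fails if it takes over 54 s, if anything falls off the work surface, if the arm or the gripper's body presses on something with over 40 N, if the wrist force passes 120 N, or if a joint passes its speed limit or range.

### The arm

A 6-joint arm with a two-finger parallel gripper is mounted at the origin on the work surface. World frame = base frame: x ahead of the robot, y to its left, z up, the work surface at z = 0. Lengths are in m, angles in rad, forces in N, time in s.
With the tool pointing down it reaches from about 0.35 to 0.975 m from the base axis. Payload 4.9 kg.
Tool frame: the origin (TCP) lies midway between the tips of the shut fingers; the grasp point (between the pads) lies 19 mm behind it; z points along the fingers, y is the line along which they close (so a half turn about z gives the same grasp; the last joint's range is limited). The gripper opens to 85 mm and grips with 20 to 120 N. Pads are 22 mm wide; open, the fingers measure 114 mm over their backs; the gripper's body (76 mm by 85 mm) begins 54 mm behind the grasp point. The pads swing forward as they close: fully open they stand 13 mm farther back than shut.
Start: joints at [1.034, 0.053, 1.613, -0, 1.476, -0.119], TCP at [0.254, 0.571, 0.231] pointing down, gripper open.
Joint ranges: [-3.01, 3.01], [-1.01, 2.22], [0.06, 2.58], [-1.02, 4.17], [0.09, 2.62], [-3.14, 3.14]. Speed limits (rad/s): [2.57, 2.57, 3.14, 3.14, 3.14, 3.14].

### API

Orientations are given as a rotation vector (axis times angle).
In Python, from station import ctrl, optics, job gives the robot as it stands.
- The arm moves only by the shell command python3 -m jog 'ROWS' [OPENING] [FORCE]. ROWS is JSON, a list of rows, each a list of 2 entries, a list of its own where there are three numbers: the shift along the tool's x, y, z in m, then the turn, a rotation vector about the tool's x, y, z in rad. A call has 1 to 5 rows; each row is the pose to reach, as a shift and turn from the pose commanded when the call began, along the tool's axes at that moment; what a row does not reach only later rows make up. A row lasts 1/10 s, in which the tool goes at most 50 mm and 8.59 degrees, less where a joint would pass 70% of its speed; a pose out of reach is approached as far as the arm can. A call with a gripper value outside its range is refused whole. OPENING is the opening, from 0 (shut) to 1 (fully open), set as the call begins (- or left out, the last holds). The fingers move at their own pace and stop on an object; FORCE is the grip in N (left out, the last holds). Time passes only in rows, so rows that repeat a pose let the fingers close. It gives the time, the measured TCP pose, the force, the opening and the grip force at its end, in the units of the state.
- ctrl.get_obs(): the state, without advancing time (a new reading comes with each control period).
- optics.get_image(name): name is "side" or "top" or "wrist"; returns a dict with "image" (480x640x3 uint8, blue, green, red), "fx", "fy", "cx", "cy" (pixels), "rvec" (rotation vector, rad) and "tvec" (3), from world to camera coordinates, as OpenCV has them; the wrist camera has in their place "mount" (4x4, takes a point from camera to tool coordinates, whose origin is the TCP and whose axes are the flange's). Camera axes: x right, y down, z forward; pixel columns grow to the right and rows downward; lengths in m; the calibration is good to about 2 mm. A picture is of the moment at which its call begins: read the wrist's pose just before it. There is no depth.
- job.finish_job(): hands the job in; it is judged then, once.
The state is a dict: "t": time; "q": joint angles; "dq": joint speeds; "effort": joint torques, N m; "tool_pos": TCP position; "tool_rot": TCP orientation; "contact_force": force on the tool from outside, world axes, zero at the start; "wrist_torque": the same for the moment, N m; "opening": finger opening in m; "grip_force": force on a finger pad.
Only numpy, scipy, OpenCV 4.12 (cv2) and the standard library are available. Lean on these libraries where they do the work, as an engineer would, in place of code of your own. Each camera call takes 0.05 s, during which the arm holds its last target. There are 200 camera calls.

## Working session

There is one attempt and no reset: what is moved stays moved. The work goes in short steps, Python scripts to look and compute and a shell command to move; the robot and the scene stay as the last step left them, time stands still between calls to the robot, and variables do not carry over. Pictures are saved under pics/ and viewed, at most 13 in all, crops included, and the job is handed in when it is done.

```bash
mkdir -p pics; ls
python3 - <<'E'
from station import ctrl,optics
import cv2
o=ctrl.get_obs();print(o)
for n in("top","side"):
    d=optics.get_image(n);cv2.imwrite(f"pics/{n}0.png",d["image"]);print(n,d["fx"],d["cx"],d["cy"],d["rvec"],d["tvec"])
E
```

```text
pics
{'t': 0.0, 'q': array([ 1.03400460e+00,  5.33936089e-02,  1.61431189e+00, -4.09117817e-06,
        1.47597898e+00, -1.19000004e-01]), 'dq': array([ 1.30790269e-03, -2.28132530e-03, -5.33825204e-04,  1.54198898e-03,
       -1.03485994e-05,  4.38840818e-04]), 'effort': array([ 1.66406617e-04, -3.93711913e+01, -3.70162332e+01, -1.29897562e-04,
        7.08896274e-03,  1.45495818e-06]), 'tool_pos': array([0.25326804, 0.57070046, 0.23002954]), 'tool_rot': array([-0.65136331, -3.07263932,  0.00311216]), 'contact_force': array([-0.0536937 , -0.73638471,  1.17732838]), 'wrist_torque': array([0.00418211, 0.03528008, 0.04630324]), 'grip_force': 0.0, 'opening': 0.08542670481883716}
top 605.844397807757 318.1513990451623 246.2073244969608 [ 2.16152694 -2.15311363  0.08269515] [-0.01168327  0.51392769  1.11508371]
side 535.8847069183441 324.47865419101424 240.91917860711172 [ 2.27484295 -0.67659382  0.28280041] [-0.44782457  0.21710259  0.87153744]
```

View pics/top0.png

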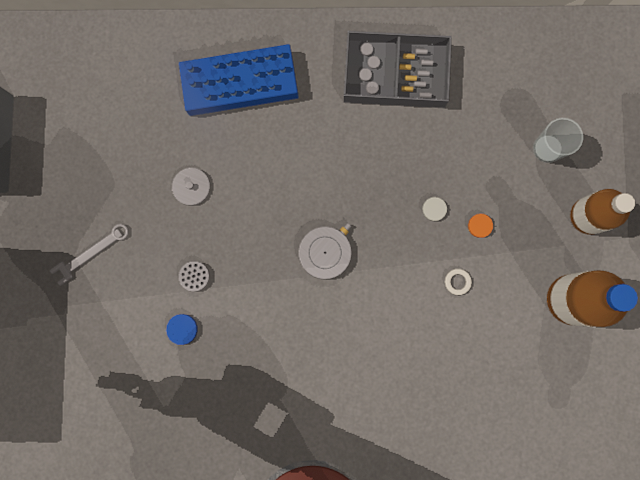

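The top view shows the perforated support at (194,276), with look-alikes the blue disc (181,329) and the cover with knob (191,186). The frit is the solid white disc at (434,209), with look-alikes the orange disc (481,225) and the seal ring (458,281). The plate is at (325,252). Next I measure these and check the choice in one close crop.

```bash
cat > h.py <<'E'
import numpy as np,cv2
from station import ctrl,optics
from scipy.spatial.transform import Rotation as R
def ray(d,uv,z,o=None):
    """pixel -> world point on plane z (o: state, for the wrist camera)"""
    c=np.array([(uv[0]-d["cx"])/d["fx"],(uv[1]-d["cy"])/d["fy"],1])
    if o is None:
        M=R.from_rotvec(d["rvec"]).as_matrix().T; p=-M@np.array(d["tvec"])
    else:
        T=R.from_rotvec(o["tool_rot"]).as_matrix(); m=np.array(d["mount"])
        M=T@m[:3,:3]; p=T@m[:3,3]+o["tool_pos"]
    v=M@c
    return p+v*(z-p[2])/v[2]
def tool(o,p):
    "world point -> tool axes shift"
    return R.from_rotvec(o["tool_rot"]).inv().apply(p-o["tool_pos"])
E
python3 - <<'E'
from h import *
d=optics.get_image("top");im=d["image"];o=ctrl.get_obs()
g=cv2.GaussianBlur(cv2.cvtColor(im,cv2.COLOR_BGR2GRAY),(3,3),0)
for n,(u,v),r,z in(("sup",(194,276),22,.012),("frit",(434,209),20,.010),("plate",(325,252),34,.018)):
    w=g[v-r:v+r,u-r:u+r]
    t,m=cv2.threshold(w,0,255,cv2.THRESH_OTSU)
    m=cv2.morphologyEx(m,cv2.MORPH_CLOSE,np.ones((5,5)))
    c=max(cv2.findContours(m,0,1)[0],key=cv2.contourArea)
    (x,y),rr=cv2.minEnclosingCircle(cv2.convexHull(c));x+=u-r;y+=v-r
    p=ray(d,(x,y),z);q=ray(d,(x+rr,y),z)
    print(n,t,x,y,"pos",p.round(4),"dia",2*np.linalg.norm(p-q),"shift",tool(o,p).round(4))
print(R.from_rotvec(o["tool_rot"]).as_matrix().round(3))
a=[cv2.resize(im[v-40:v+40,u-40:u+40],(390,390),interpolation=2) for u,v in((194,276),(434,209))]
cv2.imwrite("pics/c1.png",np.hstack(a))
E
```

```text
sup 105.0 193.5 275.5 pos [0.4586 0.2282 0.012 ] dia 0.11645778621762962 shift [-0.3267 -0.2295  0.2186]
frit 145.0 434.28260803222656 208.5 pos [ 0.5887 -0.2311  0.01  ] dia 0.044974038889667424 shift [-0.6319 -0.5965  0.2212]
plate 130.0 327.49280548095703 247.73021507263184 pos [ 0.5119 -0.0272  0.018 ] dia 0.11874017030170173 shift [-0.479  -0.4413  0.2129]
[[-0.914  0.406 -0.001]
 [ 0.406  0.914 -0.001]
 [ 0.    -0.002 -1.   ]]
```

View pics/c1.png

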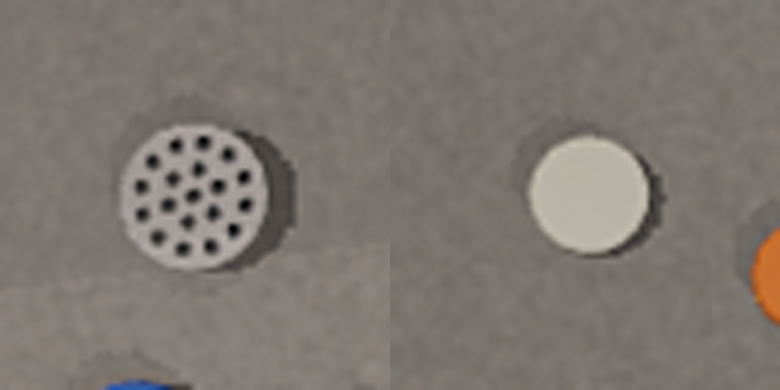

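View pics/side0.png

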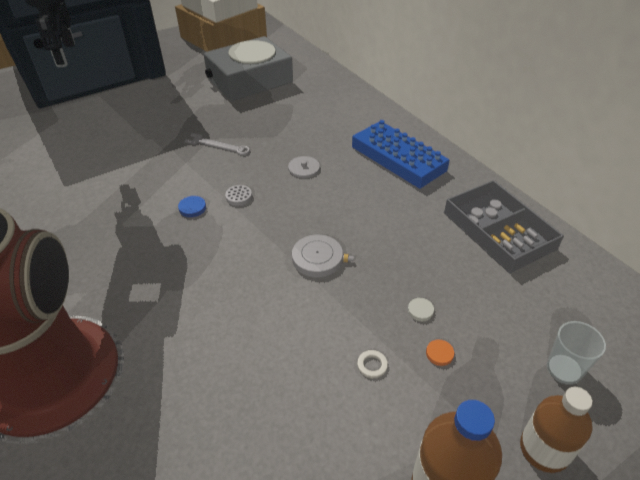

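Crop: left is the perforated steel disc, centred at about (194,276), not blue and without a knob. Right is a solid white disc at (434,209), with no hole and 45 mm across as it should be. The plate's dot is at (325,252), confirmed by the side view. I set out for the support.

```bash
python3 -m jog '[[[-0.03,-0.02,0],[0,0,0]],[[-0.065,-0.046,0.01],[0,0,0]],[[-0.1,-0.07,0.02],[0,0,0]],[[-0.135,-0.095,0.03],[0,0,0]],[[-0.165,-0.115,0.04],[0,0,0]]]' 1 40
python3 -m jog '[[[-0.035,-0.025,0.01],[0,0,0]],[[-0.07,-0.05,0.02],[0,0,0]],[[-0.105,-0.075,0.03],[0,0,0]],[[-0.14,-0.1,0.035],[0,0,0]],[[-0.162,-0.115,0.04],[0,0,0]]]'
python3 -m jog '[[[0,0,0],[0,0,0]],[[0,0,0],[0,0,0]]]' 0.8
python3 - <<'E'
from h import *
o=ctrl.get_obs();d=optics.get_image("wrist");cv2.imwrite("pics/w1.png",d["image"]);print(o["tool_pos"],o["contact_force"],o["opening"],o["q"],np.array(d["mount"]).round(3),d["fx"])
E
```

```text
t: 0.65
tool_pos: [0.3582, 0.3973, 0.1906]
tool_rot: [-0.652, -3.073, 0.001]
contact_force: [0.3, -0.0, 0.1]
opening: 0.0855
grip_force: 0.0
t: 1.15
tool_pos: [0.4598, 0.2258, 0.1506]
tool_rot: [-0.655, -3.072, 0.001]
contact_force: [-0.3, -0.5, -0.9]
opening: 0.0855
grip_force: 0.0
t: 1.35
tool_pos: [0.459, 0.2281, 0.1509]
tool_rot: [-0.653, -3.072, 0.0]
contact_force: [-0.2, 1.1, 0.5]
opening: 0.0683
grip_force: 0.0
[0.45895136 0.22805937 0.15094542] [-0.16957349  1.10861241  0.51427289] 0.06825916893494319 [ 3.15603001e-01 -1.55594940e-01  1.95042010e+00  5.19421570e-04
  1.34765863e+00 -8.36153547e-01] [[-0.    -0.966 -0.259  0.066]
 [ 1.    -0.     0.    -0.   ]
 [-0.    -0.259  0.966 -0.143]
 [ 0.     0.     0.     1.   ]] 351.22440605604396
```

View pics/w1.png

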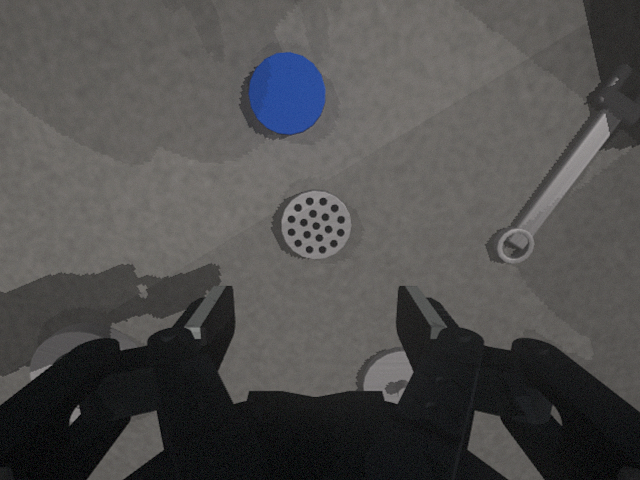

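Wrist view: the perforated disc is at (316,225) between the fingers, the blue one well off at (287,93). From the tips' pixels, they stand about 8 mm back at this opening.

Run:
```python
from h import *
o=ctrl.get_obs();d=optics.get_image("wrist")
g=cv2.cvtColor(d["image"],cv2.COLOR_BGR2GRAY)
m=cv2.morphologyEx((g[170:280,260:380]>125).astype(np.uint8),cv2.MORPH_CLOSE,np.ones((13,13)))
c=max(cv2.findContours(m,0,1)[0],key=cv2.contourArea)
(x,y),(a,b),_=cv2.fitEllipse(c);x+=260;y+=170
p=ray(d,(x,y),.012,o);print(x,y,a,b,p,tool(o,p),"dia",np.linalg.norm(ray(d,(x+a/2,y),.012,o)-ray(d,(x-a/2,y),.012,o)))
```

```text
315.24740982055664 224.6911392211914 66.26262664794922 67.83570861816406 [0.45666373 0.22984528 0.012     ] [0.00235618 0.00016911 0.13920063] dia 0.05448367748827052
```

```bash
python3 -m jog '[[[0.001,0,0.035],[0,0,0]],[[0.002,0,0.07],[0,0,0]],[[0.002,0,0.105],[0,0,0]],[[0.002,0,0.13],[0,0,0]],[[0.002,0,0.138],[0,0,0]]]'
python3 -m jog '[[[0,0,0.005],[0,0,0]],[[0,0,0.009],[0,0,0]],[[0,0,0.012],[0,0,0]],[[0,0,0.014],[0,0,0]],[[0,0,0.014],[0,0,0]]]'
python3 - <<'E'
from h import *
o=ctrl.get_obs();print(o["tool_pos"],o["contact_force"],o["opening"]);d=optics.get_image("wrist");cv2.imwrite("pics/w2.png",d["image"])
E
```

```text
t: 1.95
tool_pos: [0.4543, 0.2295, 0.0103]
tool_rot: [-0.647, -3.069, 0.004]
contact_force: [0.5, -0.3, 0.5]
opening: 0.0679
grip_force: 0.0
t: 2.45
tool_pos: [0.4577, 0.2293, -0.0002]
tool_rot: [0.651, 3.072, 0.001]
contact_force: [-0.1, -0.7, 0.1]
opening: 0.0681
grip_force: 0.0
[ 4.57711178e-01  2.29261122e-01 -1.68386194e-04] [-0.1291973  -0.73794277  0.05021294] 0.06805859545704285
```

View pics/w2.png

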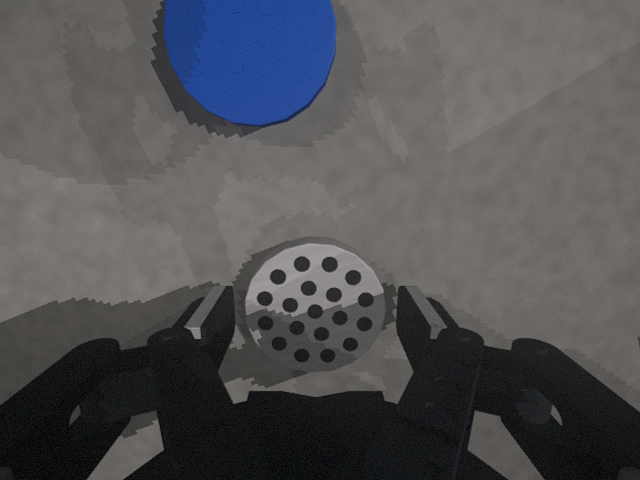

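The disc is centred at (315,308) between the pads, with equal gaps. I go 2 mm lower and close.

```bash
python3 -m jog '[[[0,0,0.002],[0,0,0]],[[0,0,0.002],[0,0,0]]]'
python3 -m jog '[[[0,0,0],[0,0,0]],[[0,0,0],[0,0,0]],[[0,0,0],[0,0,0]],[[0,0,0],[0,0,0]],[[0,0,0],[0,0,0]]]' 0.4 40
```

```text
t: 2.7
tool_pos: [0.4573, 0.2291, -0.0027]
tool_rot: [-0.652, -3.073, 0.0]
contact_force: [0.4, 0.4, 1.1]
opening: 0.0681
grip_force: 0.0
t: 3.2
tool_pos: [0.4577, 0.2293, -0.0023]
tool_rot: [0.651, 3.073, 0.001]
contact_force: [0.1, 0.2, 3.9]
opening: 0.0559
grip_force: 43.2
```

```bash
python3 -m jog '[[[0,0,-0.008],[0,0,0]],[[0,0,-0.025],[0,0,0]],[[0,0,-0.05],[0,0,0]],[[0,0,-0.07],[0,0,0]],[[0,0,-0.07],[0,0,0]]]'
python3 - <<'E'
from h import *
o=ctrl.get_obs();d=optics.get_image("top");w=optics.get_image("wrist")
cv2.imwrite("pics/w3.png",w["image"])
def dot(d,box):
    u0,v0,u1,v1=box;g=cv2.cvtColor(d["image"],6)[v0:v1,u0:u1].astype(float)
    k=np.maximum(np.median(g)-25-g,0);yy,xx=np.mgrid[v0:v1,u0:u1]
    return (k*xx).sum()/k.sum(),(k*yy).sum()/k.sum(),k.sum()
t=dot(d,(318,245,332,259));p=ray(d,t,.018);print(t,p,o["tool_pos"],o["opening"],o["grip_force"],"shift",tool(o,p))
E
```

```text
t: 3.7
tool_pos: [0.4591, 0.2297, 0.0701]
tool_rot: [0.65, 3.069, 0.004]
contact_force: [0.3, -0.8, -1.7]
opening: 0.0562
grip_force: 43.2
(np.float64(324.5951557093426), np.float64(252.24567474048442), np.float64(289.0)) [ 0.50331987 -0.02174585  0.018     ] [0.45913804 0.22974088 0.0701195 ] 0.05616403934955647 43.17236065864563 shift [-0.14220528 -0.21212173  0.05192382]
```

View pics/w3.png

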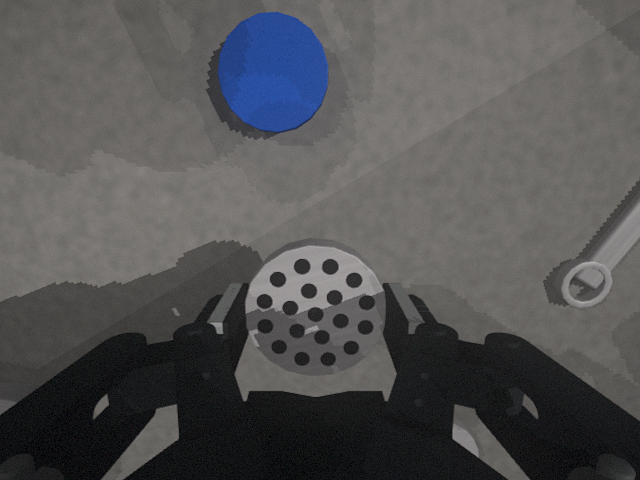

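The disc is held flat, at (315,310). I carry it over the plate.

```bash
python3 -m jog '[[[-0.015,-0.022,0],[0,0,0]],[[-0.035,-0.052,0],[0,0,0]],[[-0.055,-0.082,0],[0,0,0]],[[-0.074,-0.11,0],[0,0,0]],[[-0.088,-0.132,0],[0,0,0]]]'
python3 -m jog '[[[-0.015,-0.022,0],[0,0,0]],[[-0.033,-0.05,0.005],[0,0,0]],[[-0.047,-0.07,0.01],[0,0,0]],[[-0.053,-0.08,0.012],[0,0,0]],[[-0.053,-0.08,0.012],[0,0,0]]]'
python3 -m jog '[[[0,0,0],[0,0,0]],[[0,0,0],[0,0,0]]]'
python3 - <<'E'
from h import *
o=ctrl.get_obs();p=np.array([.5033,-.0217,.018]);print(o["tool_pos"],o["contact_force"],tool(o,p))
d=optics.get_image("top");w=optics.get_image("wrist")
a=cv2.resize(d["image"][192:312,265:385],(480,480));b=w["image"][180:420,180:460]
cv2.imwrite("pics/p1.png",np.hstack([a,cv2.resize(b,(320,480))]))
E
```

```text
t: 4.3
tool_pos: [0.4827, 0.071, 0.065]
tool_rot: [-0.652, -3.069, 0.002]
contact_force: [1.1, 0.2, -3.1]
opening: 0.0561
grip_force: 43.2
t: 4.8
tool_pos: [0.4989, -0.0225, 0.0535]
tool_rot: [-0.654, -3.069, -0.0]
contact_force: [-0.1, -0.2, -2.2]
opening: 0.0563
grip_force: 43.2
t: 5.0
tool_pos: [0.4998, -0.0208, 0.0551]
tool_rot: [-0.65, -3.073, -0.001]
contact_force: [0.5, 0.6, -2.8]
opening: 0.0563
grip_force: 43.2
[ 0.4998212  -0.02076005  0.05505126] [ 0.54135178  0.61335987 -2.81042008] [-0.00358887  0.00054052  0.03704874]
```

View pics/p1.png

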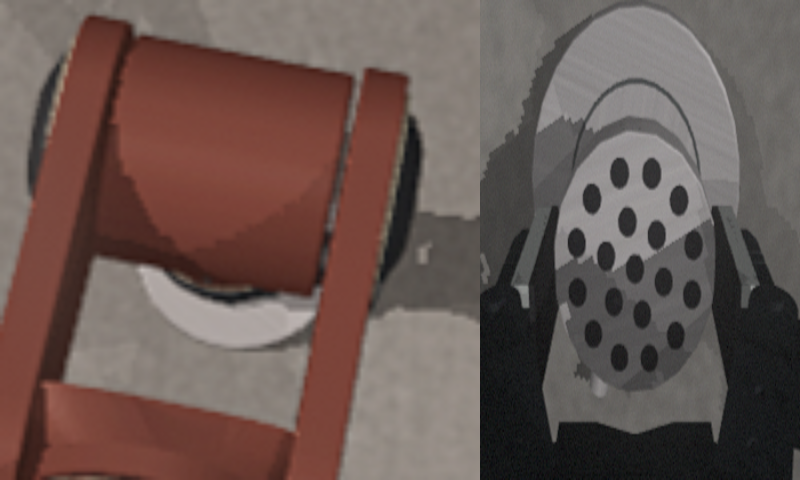

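Left: the arm hides most of the plate from the top camera. Right, wrist: the held disc over the plate, the plate's far edge at wrist pixel (318,181) and the far point of the 62 mm circle at (317,220). I use these to check the centre.

Run:
```python
from h import *
o=ctrl.get_obs();w=optics.get_image("wrist")
for uv,r in(((318,181.5),.05),((317,220),.031)):
    print(tool(o,ray(w,uv,.018,o))-[r,0,0])
print("disc",tool(o,ray(w,(315,310),o["tool_pos"][2]+.014,o)))
```

```text
[-0.00233326  0.00150545  0.03738267]
[-0.00332122  0.00102376  0.03738314]
disc [ 1.60817178e-03 -2.24868170e-05 -1.40000515e-02]
```

```bash
python3 -m jog '[[[-0.002,0.001,0.01],[0,0,0]],[[-0.0045,0.001,0.022],[0,0,0]],[[-0.0045,0.001,0.032],[0,0,0]],[[-0.0045,0.001,0.037],[0,0,0]],[[-0.0045,0.001,0.037],[0,0,0]]]'
python3 -m jog '[[[0,0,0.001],[0,0,0]],[[0,0,0.002],[0,0,0]],[[0,0,0.002],[0,0,0]]]'
```

```text
t: 5.65
tool_pos: [0.5038, -0.0226, 0.0169]
tool_rot: [-0.651, -3.071, 0.0]
contact_force: [-0.1, 1.4, -2.1]
opening: 0.0561
grip_force: 43.4
t: 5.95
tool_pos: [0.5048, -0.0228, 0.0165]
tool_rot: [0.651, 3.073, -0.0]
contact_force: [-0.7, 0.1, -1.8]
opening: 0.0565
grip_force: 43.3
```

```bash
python3 -m jog '[[[0,0,0.001],[0,0,0]],[[0,0,0.001],[0,0,0]]]'
python3 -m jog '[[[0,0,0],[0,0,0]],[[0,0,0],[0,0,0]],[[0,0,0],[0,0,0]],[[0,0,0],[0,0,0]],[[0,0,0],[0,0,0]]]' 0.85
python3 -m jog '[[[0,0,-0.01],[0,0,0]],[[0,0,-0.035],[0,0,0]],[[0,0,-0.07],[0,0,0]],[[0,0,-0.11],[0,0,0]],[[0,0,-0.13],[0,0,0]]]'
python3 - <<'E'
from h import *
o=ctrl.get_obs();p=np.array([.5887,-.2311,.01]);print(o["tool_pos"],tool(o,p),o["q"])
w=optics.get_image("wrist");cv2.imwrite("pics/w4.png",w["image"])
E
```

```text
t: 6.15
tool_pos: [0.505, -0.0228, 0.0158]
tool_rot: [0.651, 3.073, -0.0]
contact_force: [-0.3, 0.5, -0.3]
opening: 0.0562
grip_force: 43.4
t: 6.65
tool_pos: [0.5047, -0.0228, 0.0154]
tool_rot: [0.651, 3.073, -0.0]
contact_force: [-0.2, -0.5, 0.1]
opening: 0.0728
grip_force: 0.0
t: 7.15
tool_pos: [0.5066, -0.0231, 0.1502]
tool_rot: [0.65, 3.067, 0.0]
contact_force: [1.0, -0.2, 0.1]
opening: 0.0725
grip_force: 0.0
[ 0.50657545 -0.02306962  0.15024506] [-0.15857061 -0.15703621  0.14101329] [-1.92370969e-01 -1.73920161e-01  1.96774176e+00  2.35071204e-05
  1.34132948e+00 -1.34547527e+00]
```

View pics/w4.png

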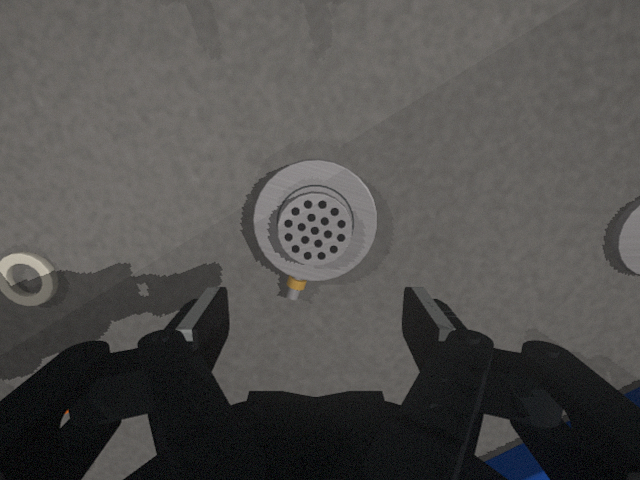

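The support lies on the plate, its top centred at about (315,228). The plate's outline is centred at about (315,221), and some of that offset is parallax. I check the offset on the proper planes.

Run:
```python
from h import *
o=ctrl.get_obs();w=optics.get_image("wrist")
s=ray(w,(315,228),.030,o)
for n,uv,off in(("plate far",(315,160.5),(.05,0,0)),("circ far",(315,185.5),(.031,0,0)),("plate L",(254,217),(0,-.05,0)),("plate R",(377,217),(0,.05,0))):
    print(n,(tool(o,ray(w,uv,.018,o))-off).round(4))
print("disc",tool(o,s).round(4),s)
```

```text
plate far [ 0.0041 -0.      0.1345]
circ far [ 0.0039 -0.      0.1347]
plate L [0.0097 0.0009 0.1348]
plate R [ 9.600e-03 -1.000e-04  1.351e-01]
disc [ 0.0033 -0.      0.123 ] [ 0.50642587 -0.02226555  0.03      ]
```

The support is centred within about 1 mm. Now to the frit.

```bash
python3 -m jog '[[[-0.018,-0.018,0],[0,0,0]],[[-0.04,-0.04,0],[0,0,0]],[[-0.065,-0.065,0],[0,0,0]],[[-0.085,-0.085,0],[0,0,0]],[[-0.1,-0.1,0],[0,0,0]]]' 0.65
python3 -m jog '[[[-0.02,-0.02,0],[0,0,0]],[[-0.04,-0.04,0],[0,0,0]],[[-0.055,-0.053,0],[0,0,0]],[[-0.0585,-0.057,0],[0,0,0]],[[-0.0585,-0.057,0],[0,0,0]]]'
python3 -m jog '[[[0,0,0],[0,0,0]],[[0,0,0],[0,0,0]]]'
python3 - <<'E'
from h import *
o=ctrl.get_obs();w=optics.get_image("wrist");cv2.imwrite("pics/w5.png",w["image"])
h=cv2.cvtColor(w["image"],cv2.COLOR_BGR2HSV)
m=((h[...,2]>140)&(h[...,1]<70)).astype(np.uint8);m[:130]=0;m[320:]=0
for c in cv2.findContours(m,0,1)[0]:
    if cv2.contourArea(c)>600:
        (x,y),(a,b),_=cv2.fitEllipse(c);p=ray(w,(x,y),.01,o)
        print(x,y,a,b,p,tool(o,p),"dia",np.linalg.norm(ray(w,(x+b/2,y),.01,o)-ray(w,(x-b/2,y),.01,o)))
print(o["tool_pos"],o["opening"])
E
```

```text
t: 7.75
tool_pos: [0.5552, -0.156, 0.144]
tool_rot: [-0.653, -3.071, -0.001]
contact_force: [-0.4, 0.3, -0.4]
opening: 0.0554
grip_force: 0.0
t: 8.25
tool_pos: [0.5855, -0.2306, 0.1445]
tool_rot: [-0.652, -3.072, -0.001]
contact_force: [0.3, -0.6, 0.9]
opening: 0.0554
grip_force: 0.0
t: 8.45
tool_pos: [0.5855, -0.2294, 0.145]
tool_rot: [-0.65, -3.073, -0.001]
contact_force: [0.4, -0.6, -1.0]
opening: 0.0554
grip_force: 0.0
314.33465576171875 231.44419860839844 53.02119445800781 54.503150939941406 [ 0.58729286 -0.23082787  0.01      ] [-0.00234081 -0.00057605  0.13503525] dia 0.04437869275772019
[ 0.58546476 -0.2294278   0.14503713] 0.05535836562594514
```

View pics/w5.png

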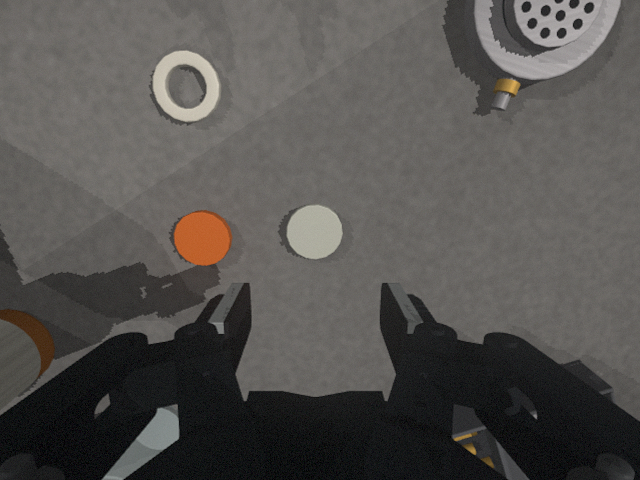

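The solid white frit is at (314,231) and the orange disc at (202,238), with enough gap for the left finger. I descend on the frit.

```bash
python3 -m jog '[[[-0.001,0,0.035],[0,0,0]],[[-0.0025,-0.0005,0.07],[0,0,0]],[[-0.0025,-0.0005,0.105],[0,0,0]],[[-0.0025,-0.0005,0.128],[0,0,0]],[[-0.0025,-0.0005,0.135],[0,0,0]]]'
python3 -m jog '[[[0,0,0.004],[0,0,0]],[[0,0,0.007],[0,0,0]],[[0,0,0.009],[0,0,0]],[[0,0,0.009],[0,0,0]],[[0,0,0.009],[0,0,0]]]'
python3 -m jog '[[[0,0,0],[0,0,0]],[[0,0,0],[0,0,0]],[[0,0,0],[0,0,0]],[[0,0,0],[0,0,0]],[[0,0,0],[0,0,0]]]' 0.3 25
python3 - <<'E'
from h import *
o=ctrl.get_obs();w=optics.get_image("wrist");cv2.imwrite("pics/w6.png",w["image"])
E
```

```text
t: 9.0
tool_pos: [0.5854, -0.2301, 0.0067]
tool_rot: [-0.649, -3.068, -0.003]
contact_force: [-0.3, -0.6, -0.3]
opening: 0.0554
grip_force: 0.0
t: 9.5
tool_pos: [0.5885, -0.2324, 0.0023]
tool_rot: [0.651, 3.072, -0.001]
contact_force: [-1.2, -0.1, -1.2]
opening: 0.0554
grip_force: 0.0
t: 10.0
tool_pos: [0.5885, -0.2324, 0.0024]
tool_rot: [0.651, 3.072, -0.001]
contact_force: [-1.4, 0.1, 6.3]
opening: 0.0443
grip_force: 25.4
```

View pics/w6.png

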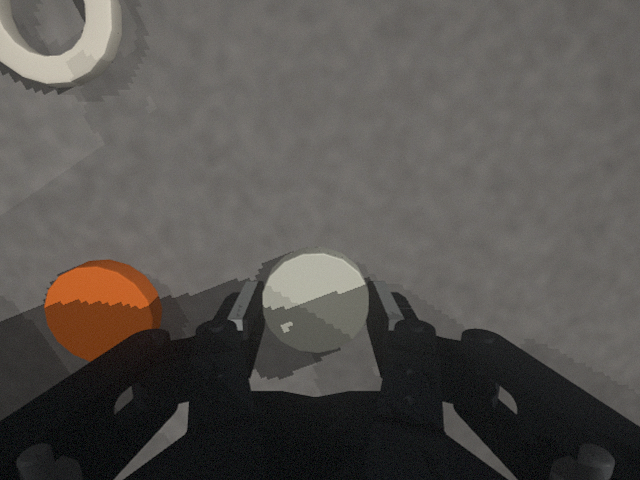

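The frit is gripped at (315,302), clear of the orange disc. I lift it and carry it to the plate.

```bash
python3 -m jog '[[[0,0,-0.008],[0,0,0]],[[0,0,-0.025],[0,0,0]],[[0,0,-0.05],[0,0,0]],[[0,0,-0.075],[0,0,0]],[[0,0,-0.085],[0,0,0]]]'
python3 -m jog '[[[0.015,0.015,0],[0,0,0]],[[0.036,0.035,0],[0,0,0]],[[0.06,0.06,0],[0,0,0]],[[0.08,0.08,0],[0,0,0]],[[0.1,0.098,0],[0,0,0]]]'
python3 -m jog '[[[0.02,0.02,0],[0,0,0]],[[0.04,0.04,0],[0,0,0]],[[0.055,0.053,0],[0,0,0]],[[0.06,0.059,0],[0,0,0]],[[0.0605,0.059,0],[0,0,0]]]'
python3 -m jog '[[[0,0,0],[0,0,0]],[[0,0,0.01],[0,0,0]],[[0,0,0.015],[0,0,0]],[[0,0,0.015],[0,0,0]]]'
python3 - <<'E'
from h import *
o=ctrl.get_obs();w=optics.get_image("wrist");cv2.imwrite("pics/w7.png",w["image"])
print(o["tool_pos"],tool(o,np.array([.5055,-.0235,.0324])))
for x in(0,.05):
  pass
E
```

```text
t: 10.55
tool_pos: [0.5897, -0.2329, 0.0905]
tool_rot: [0.65, 3.068, -0.003]
contact_force: [0.5, -1.1, 0.1]
opening: 0.0442
grip_force: 25.6
t: 11.05
tool_pos: [0.5355, -0.1006, 0.0861]
tool_rot: [-0.651, -3.073, -0.0]
contact_force: [-0.9, 0.4, -0.2]
opening: 0.0444
grip_force: 25.6
t: 11.55
tool_pos: [0.5047, -0.0228, 0.0863]
tool_rot: [0.649, 3.074, -0.0]
contact_force: [0.9, -0.8, -0.8]
opening: 0.0444
grip_force: 25.6
t: 11.95
tool_pos: [0.5039, -0.0237, 0.0696]
tool_rot: [-0.652, -3.07, 0.0]
contact_force: [-0.9, -0.0, -1.1]
opening: 0.0442
grip_force: 25.6
[ 0.50392108 -0.02373384  0.06957593] [-0.0014608   0.00088438  0.03717097]
```

View pics/w7.png

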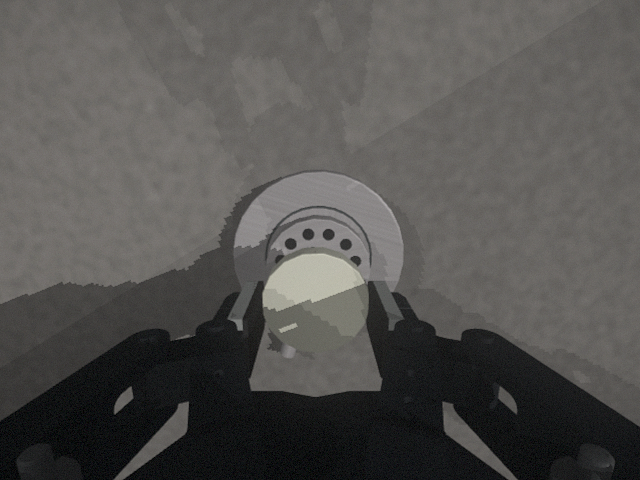

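The wrist view shows the frit at (315,302), held flat above the support (far edge at (317,216)) and in line with it. I lower it.

```bash
python3 -m jog '[[[0,0,0.01],[0,0,0]],[[-0.0015,0.0005,0.02],[0,0,0]],[[-0.0015,0.0005,0.029],[0,0,0]],[[-0.0015,0.0005,0.034],[0,0,0]],[[-0.0015,0.0005,0.034],[0,0,0]]]'
python3 -m jog '[[[0,0,0.001],[0,0,0]],[[0,0,0.001],[0,0,0]],[[0,0,0.001],[0,0,0]]]'
```

```text
t: 12.5
tool_pos: [0.5055, -0.0234, 0.0358]
tool_rot: [-0.651, -3.071, 0.0]
contact_force: [-0.3, 0.4, 0.2]
opening: 0.0443
grip_force: 25.6
t: 12.8
tool_pos: [0.5069, -0.0236, 0.0368]
tool_rot: [0.651, 3.072, 0.0]
contact_force: [0.4, -0.7, 0.1]
opening: 0.0441
grip_force: 25.6
```

```bash
python3 -m jog '[[[0.0005,0,0.0015],[0,0,0]],[[0.0005,0,0.003],[0,0,0]],[[0.0005,0,0.003],[0,0,0]],[[0.0005,0,0.003],[0,0,0]]]'
python3 -m jog '[[[0,0,0.001],[0,0,0]],[[0,0,0.001],[0,0,0]],[[0,0,0.001],[0,0,0]]]'
```

```text
t: 13.2
tool_pos: [0.506, -0.0233, 0.0332]
tool_rot: [-0.651, -3.073, 0.0]
contact_force: [0.8, 0.3, 0.5]
opening: 0.0444
grip_force: 25.6
t: 13.5
tool_pos: [0.5062, -0.0234, 0.0324]
tool_rot: [0.651, 3.073, -0.0]
contact_force: [1.1, -0.3, 0.5]
opening: 0.0442
grip_force: 25.7
```

At the contact height; I release slightly first, then rise.

```bash
python3 -m jog '[[[0,0,0],[0,0,0]],[[0,0,0],[0,0,0]],[[0,0,0],[0,0,0]],[[0,0,0],[0,0,0]],[[0,0,0],[0,0,0]]]' 0.72
python3 -m jog '[[[0,0,-0.01],[0,0,0]],[[0,0,-0.035],[0,0,0]],[[0,0,-0.07],[0,0,0]],[[0,0,-0.1],[0,0,0]],[[0,0,-0.12],[0,0,0]]]'
python3 -m jog '[[[0,0,0],[0,0,0]],[[0,0,0],[0,0,0]],[[0,0,0],[0,0,0]],[[0,0,0],[0,0,0]],[[0,0,0],[0,0,0]]]'
python3 - <<'E'
from h import *
o=ctrl.get_obs();w=optics.get_image("wrist");s=optics.get_image("side")
a=w["image"][130:310,220:410];b=s["image"][215:295,275:365]
cv2.imwrite("pics/w8.png",np.hstack([cv2.resize(a,(400,380)),cv2.resize(b,(400,380))]))
h=cv2.cvtColor(w["image"],cv2.COLOR_BGR2GRAY)
i=cv2.cvtColor(w["image"],cv2.COLOR_BGR2HSV);B=w["image"].astype(int)
m=((B[...,2]-B[...,0]>8)&(h>130)).astype(np.uint8);m[:150]=0;m[290:]=0
m=cv2.morphologyEx(m,cv2.MORPH_OPEN,np.ones((5,5)))
c=max(cv2.findContours(m,0,1)[0],key=cv2.contourArea)
(x,y),(q,r),_=cv2.fitEllipse(c);p=ray(w,(x,y),.040,o);print(x,y,q,r,p,o["tool_pos"],o["t"])
E
```

```text
t: 14.0
tool_pos: [0.506, -0.0233, 0.0323]
tool_rot: [0.652, 3.073, 0.0]
contact_force: [0.1, 0.2, 0.5]
opening: 0.0615
grip_force: 0.0
t: 14.5
tool_pos: [0.5072, -0.0236, 0.156]
tool_rot: [0.651, 3.069, 0.0]
contact_force: [0.2, 0.3, -0.1]
opening: 0.0615
grip_force: 0.0
t: 15.0
tool_pos: [0.5053, -0.0232, 0.1509]
tool_rot: [-0.651, -3.071, 0.0]
contact_force: [0.5, -0.6, 0.4]
opening: 0.0614
grip_force: 0.0
315.7259216308594 235.5217742919922 58.038265228271484 59.509033203125 [ 0.50484816 -0.022542    0.04      ] [ 0.5053013  -0.02323328  0.15089088] 15.0
```

View pics/w8.png

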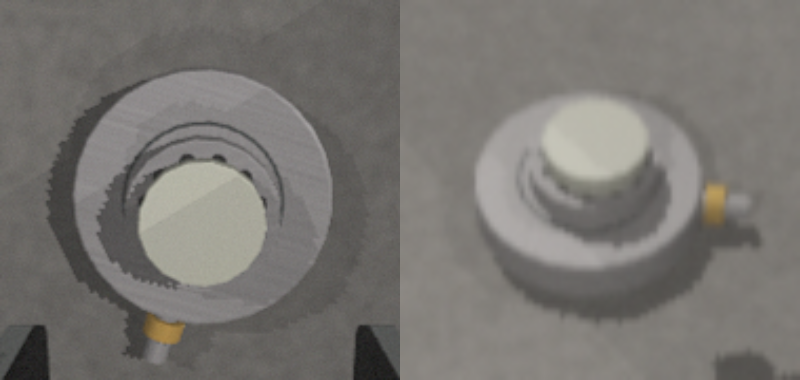

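The picture shows the frit flat on the support and both discs centred on the plate; in the wrist camera the frit's centre is at (316,236). It measures (0.505, -0.0225), within about 2 mm of the plate's centre, and the gripper is clear. I hand in.

```bash
python3 -c "
from station import job;print(job.finish_job())"
```

```text
the job is handed in; nothing more can be done
None
```

The job is handed in at about 15 s of the 54 s allowed: the support disc and the frit both lie flat and released on the base plate, each measured within about 3 mm of its centre; the hand-in call gave no verdict.

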